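# Make the gourd holder ready for loading

## Task

Make the plywood gourd holder ready for loading: first swing its hinged steel brace leg out from the side of the board until it snaps fully home in its end detent, then push the sprung sliding jaw back, away from the fixed jaw, until it has clicked right past its ratchet tooth, and hold it still there, short of its end stop. The spring drives the jaw forward again if it is let go, so finish while still holding it back, with the leg still out. Leave the gourd, paint bottle, brush and tape dispenser where they are.

Things in the scene. Friction and masses are not known exactly. Their poses are not given: they have to be found in the camera images.
- holder: Gourd holder, fixed to the table: plywood board 290 x 110 x 18 mm thick, spanning its x -130 to +160 and y -55 to +55 mm. Origin on the table top; +x is the way the sliding jaw is pushed back, z up. Both jaws and the gap between them are centred on y = 0. Behind the sliding jaw a steel bridge 60 mm high crosses the board at x 79 to 101 mm. The brace leg is on its -y side.
- fixed_jaw (a point): Middle of the top edge of the fixed jaw's inner face, at holder x -110 mm, 90 mm above the table: an upright plywood plate 70 wide, 16 thick at the holder's -x end. A rubber pad (look only) stands 5 mm out from its inner face.
- leg_pivot (a point): Hinge axis (vertical) of the brace leg, at holder (45, -72) mm, 20 mm above the table. A steel bracket and a detent strap lie over the leg near the pivot, up to 46 mm high and reaching 55 mm out from the pivot in the holder's -y direction.
- leg_peg (a point): Point on the axis of the round upright wooden peg (18 mm diameter, vertical) at the outer end of the brace leg, 66 mm above the table; the peg rises from 19 to 85 mm above the table. It is 115 mm from the hinge axis. The leg is a steel bar 20 mm wide, its top 19 mm above the table, with a rubber foot under the peg.
- leg (a joint): Brace leg angle, rad. 0: folded along the board, pointing from the pivot to holder -x; grows anticlockwise seen from above to 1.571 at its end stop, pointing to holder -y. Starts at 0.1 to 0.5, stays where left. From about 1.24 a sprung detent resists (about 3 N at the peg); past 1.45 it drives the leg on to the end stop and keeps it there. Fully home: more than 1.50.
- jaw: Sprung sliding jaw: an upright plywood plate 70 wide (holder y) x 16 thick (holder x), from 23 to 90 mm above the table, on a metal slide with a tail bar (under 40 mm high) behind it. Origin on the table plane, at the holder's origin when the jaw is forward; moves with the jaw; axes as the holder's. The plate spans x -20 to -4 mm in this frame.
- jaw_face (a point): Middle of the sliding jaw's front face (the one that looks to the fixed jaw), 65 mm above the table; forward it is at holder x = -20 mm, so the free gap to the fixed jaw's pad is about 85 mm.
- jaw_slide (a joint): Travel of the sliding jaw along holder +x, m. 0: forward, where its spring keeps it; 0.064: end stop. Spring 6 N at 0, rising to 12 N at the end. The ratchet tooth adds up to about 5 N from 0.030 to 0.037, then the force drops; beyond 0.044 the pawl is right past. The click does not latch: let go, the jaw springs forward.
- gourd: Black-painted round gourd, 120 mm across, 130 mm high with its stem, standing loose on the table. Origin under its centre. Leave alone.
- paint_bottle: White plastic bottle, 66 mm across, 190 mm high, standing loose on the table. Origin under its centre. Leave alone.
- brush: Paint brush lying loose on the table along its own x. Leave alone.
- tape_dispenser: Black desk tape dispenser, about 130 x 55 x 86 mm, loose on the table. Origin under its centre. Leave alone.

How it is judged:
By the outcome, as a careful person would: the job done as asked, in the order asked, and still so for the second after the job is handed in, while the arm keeps its last pose, push and grip.
It also fails if it takes over 56 s, if anything falls off the work surface, if the arm or the gripper's body presses on something with over 40 N, if the wrist force passes 120 N, or if a joint passes its speed limit or range.

## Robot

A 6-joint arm with a two-finger parallel gripper is mounted at the origin on the work surface. World frame = base frame: x ahead of the robot, y to its left, z up, the work surface at z = 0. Lengths are in m, angles in rad, forces in N, time in s.
With the tool pointing down it reaches from about 0.25 to 0.775 m from the base axis. Payload 4 kg.
Tool frame: the origin (TCP) lies midway between the tips of the shut fingers; the grasp point (between the pads) lies 19 mm behind it; z points along the fingers, y is the line along which they close (so a half turn about z gives the same grasp; the last joint's range is limited). The gripper opens to 94 mm and grips with 3 to 60 N. Pads are 16 mm wide; open, the fingers measure 119 mm over their backs; the gripper's body (75 mm by 177 mm) begins 78 mm behind the grasp point.
Start: joints at [-1.334, 0.087, 1.371, -0, 1.684, -0.103], TCP at [0.183, -0.519, 0.206] pointing down, gripper open.
Joint ranges: [-3.1, 3.1], [-0.76, 2.03], [0.27, 2.55], [-1.08, 4.22], [0.17, 2.65], [-2.57, 2.57]. Speed limits (rad/s): [2.79, 2.79, 3.14, 3.14, 3.14, 3.14].

## Interface

Orientations are given as a 3x3 rotation matrix whose columns are the frame's x, y, z axes.
In Python, from station import sense, grab_frame, sign_off, masks_of gives the robot as it stands. The module is installed in compiled form; this text tells all that it offers.
- The arm moves only by the shell command python3 -m pendant 'ROWS'. ROWS is JSON, a list of rows, each an object with "dp": the shift along the tool's x, y, z in mm, a list of three; "dr": the turn, a rotation vector about the tool's x, y, z in rad, a list of three; "grip": the closure, from 0 (fully open) to 1 (shut). A call has 1 to 5 rows; each row shifts and turns the commanded pose from where the row before left it, along the tool's axes as they then stand; what a row does not reach is not made up. A row lasts 1/8 s, in which the tool goes at most 62.5 mm and 10.7 degrees, less where a joint would pass 70% of its speed; a pose out of reach is approached as far as the arm can. A call is refused whole if a number of a shift passes 62.5 or a number of a turn 0.188, either way. A call with a gripper value outside its range is refused whole. The fingers move at their own pace and stop on an object; the grip force is fixed at half the most. Time passes only in rows, so rows that do not move let the fingers close. It gives the time, the measured TCP pose, the force, the opening and the grip force at its end, in the units of the state.
- sense(): the state, without advancing time (a new reading comes with each control period).
- grab_frame(name): name is "scene" or "top" or "wrist"; returns a dict with "color" (420x560x3 uint8, blue, green, red), "intrinsics" (3x3 intrinsics, pixels), "R" (3x3) and "t" (3): a world point X has camera coordinates R X + t. Camera axes: x right, y down, z forward; pixel columns grow to the right and rows downward; lengths in m; the calibration is good to about 2 mm. A picture is of the moment at which its call begins. There is no depth.
- sign_off(): hands the job in; it is judged then, once.
Trained networks look in the newest picture that a camera, given by its name, has taken for a name from the list of things; names that differ only in an ending like _2 or _b are one class to them, and where a whole thing is asked for, a point or a joint stands for the part that bears it (a point fixed in the world has none). Each returns a list of dicts, best first, with "conf" (0 to 1); they miss things now and then, are a little off and sometimes report something else, mostly with a low value. They report only what shows in the picture. A call takes as long as a camera call.
- masks_of(camera, query): "pixels" (420x560 bool, what is visible of it) and "pixel" ([column, row] in pixels, amid what is visible of it).
The state is a dict: "t": time; "qpos": joint angles; "qd": joint speeds; "effort": joint torques, N m; "position": TCP position; "orientation": TCP orientation; "wrist_force": force on the tool from outside, world axes, zero at the start; "torque": the same for the moment, N m; "opening": finger opening in m; "grip_force": force on a finger pad.
Only numpy, scipy, OpenCV 4.12 (cv2) and the standard library are available. Lean on these libraries where they do the work, as an engineer would, in place of code of your own. Each camera call takes 0.05 s, during which the arm holds its last target. There are 200 camera calls.

## Working session

There is one attempt and no reset: what is moved stays moved. The work goes in short steps, Python scripts to look and compute and a shell command to move; the robot and the scene stay as the last step left them, time stands still between calls to the robot, and variables do not carry over. Pictures are saved under pics/ and viewed, at most 10 in all, crops included, and the job is handed in when it is done.

```bash
mkdir -p pics; cat > h.py <<'E'
import numpy as np, cv2
from station import sense, grab_frame, sign_off, masks_of
def ray(f,px):
    d=np.linalg.inv(f["intrinsics"])@np.array([px[0],px[1],1.]); R=f["R"]; return -R.T@f["t"], R.T@d
def onz(f,px,z):
    c,d=ray(f,px); return c+d*(z-c[2])/d[2]
def proj(f,X):
    p=f["intrinsics"]@(f["R"]@np.asarray(X)+f["t"]); return p[:2]/p[2]
E
python3 - <<'E'
from h import *
np.set_printoptions(precision=3,suppress=True)
s=sense(); print(s["t"],s["position"],s["orientation"],s["opening"])
for c in ("top","scene"):
    f=grab_frame(c); cv2.imwrite(f"pics/{c}0.png",f["color"]); print(c,-f["R"].T@f["t"],f["R"][2])
    for q in ("holder","jaw","leg_peg","leg","gourd","paint_bottle","tape_dispenser","brush"):
        print(q,[(np.round(m["conf"],2),m["pixel"],int(m["pixels"].sum()), onz(f,m["pixel"],0.06)) for m in masks_of(c,q)[:2]])
E
```

```text
0.0 [ 0.183 -0.518  0.204] [[ 0.943  0.333 -0.001]
 [ 0.333 -0.943  0.002]
 [ 0.    -0.002 -1.   ]] 0.09404257049727346
top [0.39  0.036 1.231] [ 0.149 -0.    -0.989]
holder [(np.float64(0.81), [286.4, 214.3], 4147, array([0.546, 0.045, 0.06 ]))]
jaw [(np.float64(0.98), [282.9, 217.3], 459, array([0.537, 0.055, 0.06 ]))]
leg_peg [(np.float64(0.69), [313.8, 223.9], 248, array([ 0.518, -0.033,  0.06 ]))]
leg [(np.float64(0.6), [317.8, 221.5], 312, array([ 0.525, -0.044,  0.06 ]))]
gourd [(np.float64(0.62), [208.4, 180.3], 1365, array([0.645, 0.27 , 0.06 ]))]
paint_bottle [(np.float64(0.73), [212.7, 240.3], 591, array([0.472, 0.253, 0.06 ]))]
tape_dispenser [(np.float64(0.86), [414.2, 237.3], 1041, array([ 0.48 , -0.316,  0.06 ])), (np.float64(0.46), [314.5, 223.1], 260, array([ 0.521, -0.035,  0.06 ]))]
brush [(np.float64(0.72), [388.0, 156.2], 685, array([ 0.716, -0.25 ,  0.06 ])), (np.float64(0.24), [315.6, 225.3], 275, array([ 0.514, -0.038,  0.06 ]))]
scene [0.89  0.649 0.843] [-0.316 -0.606 -0.73 ]
holder [(np.float64(0.58), [288.0, 227.9], 4857, array([0.559, 0.074, 0.06 ]))]
jaw [(np.float64(0.92), [287.1, 227.6], 920, array([0.56 , 0.072, 0.06 ]))]
leg_peg [(np.float64(0.54), [283.2, 199.3], 282, array([ 0.519, -0.023,  0.06 ]))]
leg [(np.float64(0.65), [282.4, 198.4], 351, array([ 0.519, -0.027,  0.06 ]))]
gourd [(np.float64(0.8), [292.8, 302.8], 2296, array([0.656, 0.267, 0.06 ])), (np.float64(0.31), [360.3, 259.4], 1457, array([0.456, 0.245, 0.06 ]))]
paint_bottle [(np.float64(0.6), [359.9, 261.2], 1476, array([0.46 , 0.248, 0.06 ]))]
tape_dispenser [(np.float64(0.97), [241.1, 146.6], 846, array([ 0.521, -0.292,  0.06 ]))]
brush [(np.float64(0.56), [182.3, 186.4], 558, array([ 0.745, -0.21 ,  0.06 ]))]
```

View pics/top0.png

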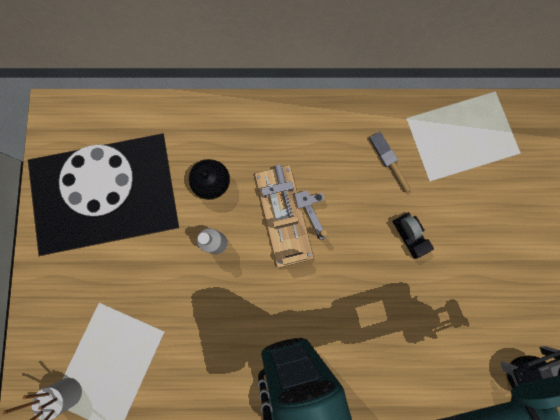

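View pics/scene0.png

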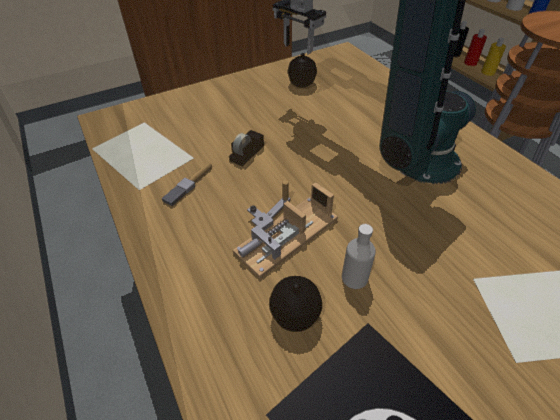

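The top view shows the board with the fixed jaw near (290,258), sliding jaw near (285,218), bridge near (277,188), and the leg running from about (305,198) to the peg at about (321,235). Holder +x therefore points away from the robot. I'll enlarge this area to measure it.

```bash
python3 - <<'E'
from h import *
a=cv2.imread("pics/top0.png")[155:275,240:340]; b=cv2.imread("pics/scene0.png")[170:280,225:345]
a=cv2.resize(a,(500,600),interpolation=cv2.INTER_CUBIC)
cv2.imwrite("pics/topc.png",a)
E
```

```text
(no output)
```

View pics/topc.png

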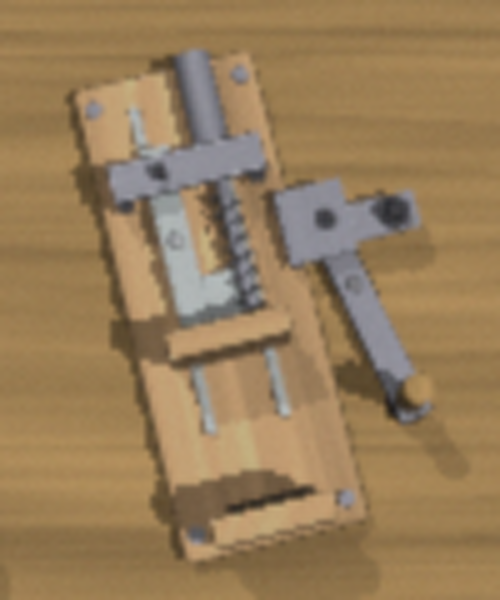

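The crop gives usable landmarks, in crop pixels at 5x: board corners (78,90), (250,52), (368,520) and (183,560); peg top (417,388); jaw-top front edge (172,362) to (290,330); hinge bolt about (325,218). Next I fit the holder pose and leg angle to these.

```bash
python3 - <<'E'
from h import *
from scipy.optimize import least_squares
np.set_printoptions(precision=4,suppress=True)
f=grab_frame("top")
obs=[((160,55,18),(78,90)),((160,-55,18),(250,52)),((-130,-55,18),(368,520)),((-130,55,18),(183,560)),
((-20,35,90),(172,362)),((-20,-35,90),(290,330)),((-4,35,90),(167,340)),((-4,-35,90),(287,310)),((-110,35,90),(215,520)),((-110,-35,90),(333,489))]
peg=(417,388)
px=lambda q:np.array([240+q[0]/5,155+q[1]/5])-0.4
def W(p,X):
    c,s=np.cos(p[2]),np.sin(p[2]); X=np.array(X)/1000
    return np.array([p[0]+c*X[0]-s*X[1],p[1]+s*X[0]+c*X[1],X[2]])
def leg(p,z,a=None):
    a=p[3] if a is None else a
    return W(p,(45-115*np.cos(a),-72-115*np.sin(a),z))
def res(p): return np.concatenate([proj(f,W(p,X))-px(q) for X,q in obs]+[proj(f,leg(p,85))-px(peg)])
r=least_squares(res,[.53,.04,.2,.4],loss='soft_l1'); p=r.x
print(p,r.fun.reshape(-1,2))
np.save("p.npy",p)
print("peg",leg(p,66),"home",leg(p,66,1.571),"pivot",W(p,(45,-72,20)),"face",W(p,(-20,0,65)),"fixed",W(p,(-110,0,90)))
g=grab_frame("scene")
im=g["color"].copy()
for X in [o[0] for o in obs]: cv2.circle(im,tuple(int(v) for v in np.round(proj(g,W(p,X)))),1,(0,0,255),-1)
for z in (19,85): cv2.circle(im,tuple(int(v) for v in np.round(proj(g,leg(p,z)))),1,(0,255,0),-1)
cv2.imwrite("pics/chk.png",cv2.resize(im[170:280,225:345],(720,600),interpolation=cv2.INTER_NEAREST)[:600])
E
```

```text
[0.5345 0.0505 0.239  0.1942] [[-0.8901  0.1323]
 [ 0.3947 -0.7174]
 [ 0.4186  0.1564]
 [ 0.5663  1.2058]
 [-0.2173 -0.1391]
 [ 0.7852  0.3091]
 [-0.5519 -1.3325]
 [ 0.0041 -1.2603]
 [-1.2089  0.1481]
 [ 0.0585  0.2589]
 [ 0.2397  0.5817]]
peg [ 0.4909 -0.0571  0.066 ] home [ 0.6225 -0.1206  0.066 ] pivot [ 0.5952 -0.0088  0.02  ] face [0.515  0.0457 0.065 ] fixed [0.4276 0.0244 0.09  ]
```

View pics/chk.png

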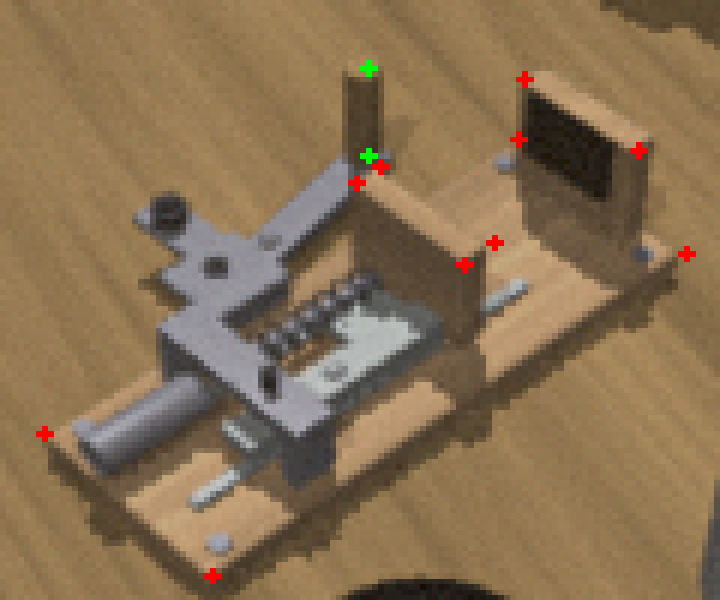

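The fit holds in the second view to about 1 px. The peg is at about (0.491, −0.057), with the leg at about 0.19 rad. I'll grip the peg tangentially and sweep it along its arc, turning the tool with the leg.

```bash
cat >> h.py <<'E'
np.set_printoptions(precision=3,suppress=True)
p=np.load("p.npy")
def W(X):
    c,s=np.cos(p[2]),np.sin(p[2]); X=np.array(X)/1000
    return np.array([p[0]+c*X[0]-s*X[1],p[1]+s*X[0]+c*X[1],X[2]])
def H(P):
    c,s=np.cos(p[2]),np.sin(p[2]); d=np.asarray(P)[:2]-p[:2]
    return np.array([c*d[0]+s*d[1],-s*d[0]+c*d[1],P[2]])*1000
def legp(a,z): return W((45-115*np.cos(a),-72-115*np.sin(a),z))
def go(P,yaw):
    s=sense();R=np.array(s["orientation"]);d=R.T@(np.asarray(P)-s["position"])*1000
    y=np.arctan2(R[1,0],R[0,0]); print("t",s["t"],"pos",s["position"],"holder mm",H(s["position"]),"yaw",y,"dp tot",d,"dz rot",-(yaw-y),"F",s["wrist_force"],"open",s["opening"],"grip",s["grip_force"],"q",s["qpos"])
E
python3 -c "
from h import *
P=legp(p[3],0);P[2]=.2;go(P,p[3]+p[2])"
```

```text
t 1.0 pos [ 0.183 -0.519  0.206] holder mm [-475.883 -469.695  205.502] yaw 0.3398262269998272 dp tot [ 443.763 -332.536    5.478] dz rot -0.09335292109746302 F [-0.205 -0.612 -0.407] open 0.09405175619705247 grip 0.0 q [-1.334  0.087  1.371  0.     1.684 -0.103]
```

```bash
python3 -m pendant '[{"dp":[37,-28,0],"dr":[0,0,0],"grip":0.45},{"dp":[37,-28,0],"dr":[0,0,0],"grip":0.45},{"dp":[37,-28,0],"dr":[0,0,0],"grip":0.45},{"dp":[37,-28,0],"dr":[0,0,0],"grip":0.45},{"dp":[37,-28,0],"dr":[0,0,0],"grip":0.45}]' >/dev/null
python3 -m pendant '[{"dp":[37,-28,0],"dr":[0,0,0],"grip":0.45},{"dp":[37,-28,0],"dr":[0,0,0],"grip":0.45},{"dp":[37,-28,0],"dr":[0,0,0],"grip":0.45},{"dp":[37,-28,0],"dr":[0,0,0],"grip":0.45},{"dp":[37,-28,0],"dr":[0,0,0],"grip":0.45}]' >/dev/null
python3 -m pendant '[{"dp":[37,-28,0],"dr":[0,0,-0.04],"grip":0.45},{"dp":[37,-25,0],"dr":[0,0,-0.053],"grip":0.45},{"dp":[0,0,0],"dr":[0,0,0],"grip":0.45}]'
python3 - <<'E'
from h import *
P=legp(p[3],0);P[2]=.2;go(P,p[3]+p[2])
f=grab_frame("wrist"); im=f["color"].copy()
q=proj(f,legp(p[3],85)); print(q)
for z in (19,85): cv2.circle(im,tuple(int(v) for v in np.round(proj(f,legp(p[3],z)))),2,(0,255,0),-1)
for X in ((-20,35,90),(-20,-35,90),(-4,-35,90),(-130,-55,18)): cv2.circle(im,tuple(int(v) for v in np.round(proj(f,W(X)))),2,(0,0,255),-1)
cv2.imwrite("pics/w1.png",im)
E
```

```text
t: 2.62
position: [0.4903, -0.0534, 0.2052]
orientation: [[0.906, 0.424, -0.0], [0.424, -0.906, 0.001], [-0.0, -0.001, -1.0]]
wrist_force: [0.2, -0.7, 0.1]
opening: 0.0517
grip_force: 0.0
t 2.625 pos [ 0.49  -0.053  0.205] holder mm [-67.476 -90.425 205.18 ] yaw 0.4373830234335796 dp tot [-1.097  3.621  5.178] dz rot 0.004203875336289409 F [ 0.151 -0.673  0.115] open 0.05172255495621323 grip 0.0 q [-0.224 -0.039  1.501  0.     1.681  0.91 ]
[279.639 202.58 ]
```

View pics/w1.png

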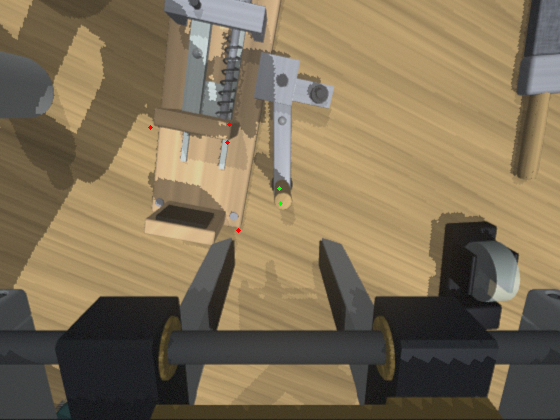

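The wrist view shows the peg top at about (283,201), against a prediction of (280,203), so the fit is within 2 mm. Now I'll descend around the peg and grip it.

```bash
python3 -m pendant '[{"dp":[-1,5,40],"dr":[0,0,0],"grip":0.45},{"dp":[0,0,50],"dr":[0,0,0],"grip":0.45},{"dp":[0,0,40],"dr":[0,0,0],"grip":0.45},{"dp":[0,0,27],"dr":[0,0,0],"grip":0.45},{"dp":[0,0,0],"dr":[0,0,0],"grip":0.45}]'
python3 -m pendant '[{"dp":[0,0,0],"dr":[0,0,0],"grip":1},{"dp":[0,0,0],"dr":[0,0,0],"grip":1},{"dp":[0,0,0],"dr":[0,0,0],"grip":1},{"dp":[0,0,0],"dr":[0,0,0],"grip":1}]'
python3 -c "
from h import *
go(legp(p[3],48),p[3]+p[2]); h=H(sense()['position']); print(np.arctan2(-72-h[1],45-h[0]), np.hypot(-72-h[1],45-h[0]))"
```

```text
t: 3.3
position: [0.488, -0.0613, 0.0462]
orientation: [[0.909, 0.417, -0.006], [0.417, -0.909, 0.001], [-0.005, -0.003, -1.0]]
wrist_force: [-0.4, 0.4, -0.2]
opening: 0.0517
grip_force: 0.0
t: 3.8
position: [0.4912, -0.0606, 0.0493]
orientation: [[0.908, 0.419, 0.001], [0.419, -0.908, -0.0], [0.001, 0.001, -1.0]]
wrist_force: [-0.4, 0.4, 2.5]
opening: 0.0174
grip_force: 30.0
t 3.8 pos [ 0.491 -0.061  0.049] holder mm [-68.382 -97.646  49.295] yaw 0.432870066683317 dp tot [ 1.197 -3.29   1.293] dz rot -0.0003090814139731779 F [-0.449  0.379  2.469] open 0.01742431061484143 grip 30.002084970474243 q [-0.237  0.05   1.727 -0.     1.363  0.901]
0.2224499801865089 116.24603246585957
```

```bash
python3 -m pendant '[{"dp":[0.5,10.3,0],"dr":[0,0,-0.09],"grip":1},{"dp":[0.5,10.3,0],"dr":[0,0,-0.09],"grip":1},{"dp":[0.5,10.3,0],"dr":[0,0,-0.09],"grip":1},{"dp":[0.5,10.3,0],"dr":[0,0,-0.09],"grip":1},{"dp":[0.5,10.3,0],"dr":[0,0,-0.09],"grip":1}]'
python3 -c "
from h import *
go(legp(.672,48),.672+p[2]); h=H(sense()['position']); print(np.arctan2(-72-h[1],45-h[0]), np.hypot(-72-h[1],45-h[0]))"
```

```text
t: 4.42
position: [0.5232, -0.1011, 0.0493]
orientation: [[0.633, 0.774, 0.002], [0.774, -0.633, -0.0], [0.001, 0.002, -1.0]]
wrist_force: [2.0, 0.8, 1.4]
opening: 0.0174
grip_force: 30.0
t 4.425 pos [ 0.523 -0.101  0.049] holder mm [ -46.827 -144.562   49.328] yaw 0.885521352897691 dp tot [2.043 0.327 1.332] dz rot -0.025496069541561694 F [2.017 0.84  1.429] open 0.01743303229982054 grip 30.001942813396454 q [-0.298  0.132  1.638  0.001  1.369  0.388]
0.6687405857447195 117.03615001768159
```

Forces are low and the peg is tracking, so I'll continue.

```bash
python3 -m pendant '[{"dp":[1,10.3,0],"dr":[0,0,-0.1],"grip":1},{"dp":[1,10.3,0],"dr":[0,0,-0.1],"grip":1},{"dp":[0.5,10.3,0],"dr":[0,0,-0.09],"grip":1},{"dp":[0.5,10.3,0],"dr":[0,0,-0.09],"grip":1},{"dp":[0.5,10.3,0],"dr":[0,0,-0.09],"grip":1}]'
python3 -c "
from h import *
go(legp(1.571,48),1.571+p[2]); h=H(sense()['position']); print(np.arctan2(-72-h[1],45-h[0]), np.hypot(-72-h[1],45-h[0]))"
```

```text
t: 5.05
position: [0.5702, -0.124, 0.0494]
orientation: [[0.215, 0.977, 0.003], [0.977, -0.215, -0.003], [-0.003, 0.003, -1.0]]
wrist_force: [1.9, -2.8, 1.5]
opening: 0.0176
grip_force: 30.0
t 5.05 pos [ 0.57  -0.124  0.049] holder mm [  -6.637 -177.916   49.411] yaw 1.3543102772746305 dp tot [14.572 50.384  1.539] dz rot -0.45570714516462196 F [ 1.901 -2.794  1.484] open 0.017640610110424434 grip 30.00408411026001 q [-0.31   0.238  1.513 -0.002  1.387 -0.093]
1.1171811895859658 117.83294618392364
```

```bash
python3 -m pendant '[{"dp":[0.8,10.3,0],"dr":[0,0,-0.09],"grip":1},{"dp":[0.8,10.3,0],"dr":[0,0,-0.09],"grip":1},{"dp":[0.5,10.3,0],"dr":[0,0,-0.09],"grip":1},{"dp":[0.5,10.3,0],"dr":[0,0,-0.09],"grip":1}]'
python3 -m pendant '[{"dp":[0.5,10,0],"dr":[0,0,-0.09],"grip":1},{"dp":[0,2,0],"dr":[0,0,0],"grip":1},{"dp":[0,0,0],"dr":[0,0,0],"grip":1}]'
python3 -c "
from h import *
go(legp(1.571,48),1.571+p[2]); h=H(sense()['position']); print(np.arctan2(-72-h[1],45-h[0]), np.hypot(-72-h[1],45-h[0]))"
```

```text
t: 5.55
position: [0.6112, -0.1261, 0.0494]
orientation: [[-0.143, 0.99, 0.003], [0.99, 0.143, -0.005], [-0.006, 0.002, -1.0]]
wrist_force: [2.3, -5.0, -0.1]
opening: 0.0174
grip_force: 30.0
t: 5.92
position: [0.6238, -0.1237, 0.0495]
orientation: [[-0.229, 0.973, 0.005], [0.973, 0.229, -0.006], [-0.007, 0.003, -1.0]]
wrist_force: [4.7, -6.5, -1.5]
opening: 0.0173
grip_force: 30.0
t 5.925 pos [ 0.624 -0.124  0.049] holder mm [  45.568 -190.402   49.47 ] yaw 1.8019426531608025 dp tot [ 3.407 -0.576  1.445] dz rot -0.008074769278449967 F [ 4.694 -6.486 -1.459] open 0.017327347799922344 grip 30.001992881298065 q [-0.283  0.346  1.376 -0.004  1.413 -0.513]
1.5755922685542456 118.40316861528079
```

```bash
python3 -m pendant '[{"dp":[0,3,0],"dr":[0,0,0],"grip":1},{"dp":[0,0,0],"dr":[0,0,0],"grip":1}]'
python3 -m pendant '[{"dp":[0,-3,0],"dr":[0,0,0],"grip":0.45},{"dp":[0,0,0],"dr":[0,0,0],"grip":0.45},{"dp":[0,0,0],"dr":[0,0,0],"grip":0.45},{"dp":[0,0,-40],"dr":[0,0,0],"grip":0.45},{"dp":[0,0,-50],"dr":[0,0,0],"grip":0.45}]'
python3 - <<'E'
from h import *
P=W((-55,0,150)); go(P,p[2])
f=grab_frame("top"); im=f["color"].copy()
for a in (1.45,1.571): print(a,proj(f,legp(a,85)))
c=im[155:275,240:380]; cv2.imwrite("pics/t2.png",cv2.resize(c,(700,600),interpolation=cv2.INTER_CUBIC))
g=grab_frame("scene")
for a in (1.40,1.5,1.571): print(a,proj(g,legp(a,85)),proj(g,legp(a,19)))
cv2.imwrite("pics/s2.png",cv2.resize(g["color"][130:250,200:350],(750,600),interpolation=cv2.INTER_CUBIC))
E
```

```text
t: 6.18
position: [0.6249, -0.1235, 0.0494]
orientation: [[-0.229, 0.973, 0.001], [0.973, 0.229, -0.006], [-0.006, -0.001, -1.0]]
wrist_force: [-0.8, -8.4, 1.5]
opening: 0.0175
grip_force: 30.0
t: 6.8
position: [0.6205, -0.1198, 0.1374]
orientation: [[-0.23, 0.973, -0.004], [0.973, 0.23, 0.001], [0.002, -0.004, -1.0]]
wrist_force: [-0.1, -0.4, 1.0]
opening: 0.052
grip_force: 0.0
t 6.8 pos [ 0.621 -0.12   0.137] holder mm [  43.308 -185.82   137.389] yaw 1.8033137394648797 dp tot [185.206 -99.56  -11.8  ] dz rot 1.5642963170256272 F [-0.054 -0.419  1.025] open 0.05195296846291049 grip 0.0 q [-0.281  0.294  1.264  0.     1.588 -0.513]
1.45 [346.202 190.918]
1.571 [345.228 186.14 ]
1.4 [239.376 181.204] [241.298 197.76 ]
1.5 [235.865 182.873] [237.941 199.423]
1.571 [233.494 184.201] [235.675 200.746]
```

View pics/s2.png

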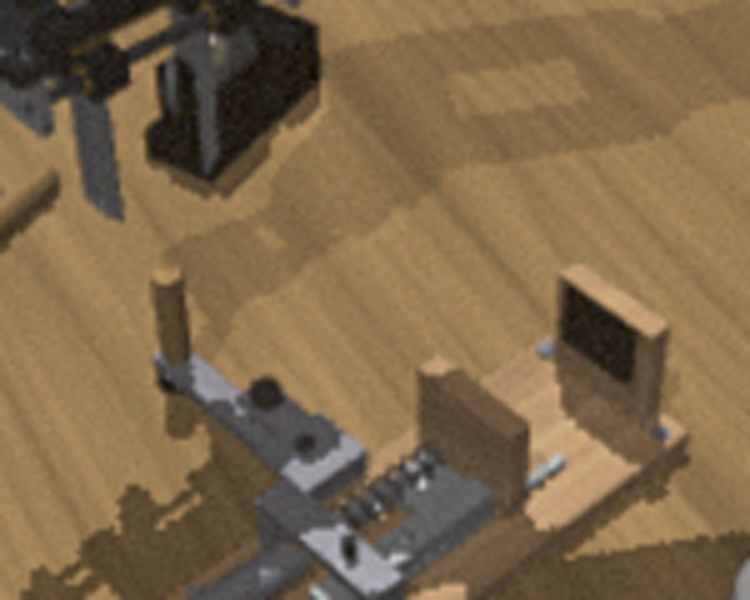

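The scene view shows the peg top at about (233.6,184). The fit predicts (233.5,184.2) at 1.571 rad, so the leg is home and the arm has let go of it. Next I'll move over the gap, turn the tool and shut the fingers.

```bash
python3 -m pendant '[{"dp":[37,-20,-6],"dr":[0,0,0],"grip":0.45},{"dp":[37,-20,-3],"dr":[0,0,0],"grip":1},{"dp":[37,-20,0],"dr":[0,0,0],"grip":1},{"dp":[37,-20,0],"dr":[0,0,0],"grip":1},{"dp":[37,-20,0],"dr":[0,0,0],"grip":1}]' >/dev/null
python3 -m pendant '[{"dp":[0,0,0],"dr":[0,0,0.174],"grip":1},{"dp":[0,0,0],"dr":[0,0,0.174],"grip":1},{"dp":[0,0,0],"dr":[0,0,0.174],"grip":1},{"dp":[0,0,0],"dr":[0,0,0.174],"grip":1},{"dp":[0,0,0],"dr":[0,0,0.174],"grip":1}]' >/dev/null
python3 -m pendant '[{"dp":[0,0,0],"dr":[0,0,0.174],"grip":1},{"dp":[0,0,0],"dr":[0,0,0.174],"grip":1},{"dp":[0,0,0],"dr":[0,0,0.174],"grip":1},{"dp":[0,0,0],"dr":[0,0,0.174],"grip":1},{"dp":[0,0,0],"dr":[0,0,0],"grip":1}]' 
python3 -c "
from h import *
go(W((-58,-2,50)),p[2])"
```

```text
t: 8.78
position: [0.4814, 0.0367, 0.1467]
orientation: [[0.972, 0.237, -0.001], [0.237, -0.972, 0.0], [-0.001, -0.0, -1.0]]
wrist_force: [0.4, -0.2, -0.8]
opening: 0.0003
grip_force: 0.0
t 8.775 pos [0.481 0.037 0.147] holder mm [-54.824  -0.769 146.75 ] yaw 0.2392192028785997 dp tot [-3.074  1.266 96.753] dz rot 0.0002017804393471545 F [ 0.392 -0.185 -0.785] open 0.00028742421969999256 grip 0.0 q [-0.041 -0.043  1.62   0.     1.566  1.29 ]
```

```bash
python3 -m pendant '[{"dp":[-3,1,30],"dr":[0,0,0],"grip":1},{"dp":[0,0,35],"dr":[0,0,0],"grip":1},{"dp":[0,0,31],"dr":[0,0,0],"grip":1},{"dp":[0,0,0],"dr":[0,0,0],"grip":1},{"dp":[15,0,0],"dr":[0,0,0],"grip":1}]'
for i in 1; do python3 -c "
from h import *
go(W((-28,-2,50)),p[2])"; done
```

```text
t: 9.4
position: [0.4945, 0.0384, 0.0526]
orientation: [[0.972, 0.236, 0.002], [0.236, -0.972, -0.0], [0.002, 0.0, -1.0]]
wrist_force: [0.1, 0.5, -0.8]
opening: 0.0004
grip_force: 0.0
t 9.4 pos [0.495 0.038 0.053] holder mm [-41.691  -2.257  52.551] yaw 0.23774464107854562 dp tot [13.687 -0.276  2.572] dz rot -0.0012727813607069371 F [ 0.096  0.487 -0.822] open 0.000418596561567414 grip 0.0 q [-0.037  0.05   1.721 -0.     1.369  1.296]
```

Creep forward in small steps to find contact.

```bash

python3 -m pendant '[{"dp":[5,0,0],"dr":[0,0,0],"grip":1},{"dp":[0,0,0],"dr":[0,0,0],"grip":1}]' | grep -E "posi|wrist"
python3 -m pendant '[{"dp":[3,0,0],"dr":[0,0,0],"grip":1},{"dp":[0,0,0],"dr":[0,0,0],"grip":1}]' | grep -E "posi|wrist"
python3 -m pendant '[{"dp":[3,0,0],"dr":[0,0,0],"grip":1},{"dp":[0,0,0],"dr":[0,0,0],"grip":1}]' | grep -E "posi|wrist"
python3 -m pendant '[{"dp":[3,0,0],"dr":[0,0,0],"grip":1},{"dp":[0,0,0],"dr":[0,0,0],"grip":1}]' | grep -E "posi|wrist"
python3 -m pendant '[{"dp":[3,0,0],"dr":[0,0,0],"grip":1},{"dp":[0,0,0],"dr":[0,0,0],"grip":1}]' | grep -E "posi|wrist"
python3 -c "
from h import *
go(W((-28,-2,50)),p[2])"
```

```text
position: [0.5001, 0.0396, 0.0528]
wrist_force: [-0.5, 0.1, 0.0]
position: [0.5017, 0.0402, 0.0517]
wrist_force: [0.0, -0.5, -0.9]
position: [0.5045, 0.0409, 0.0515]
wrist_force: [1.1, 0.1, 0.6]
position: [0.5073, 0.0416, 0.0514]
wrist_force: [-0.0, -1.0, 0.8]
position: [0.5086, 0.0419, 0.0514]
wrist_force: [-4.9, -1.0, 4.2]
t 10.65 pos [0.509 0.042 0.051] holder mm [-27.203  -2.169  51.409] yaw 0.23692826532226444 dp tot [-0.792 -0.167  1.412] dz rot -0.002089157116988122 F [-4.903 -0.952  4.196] open 0.0003778201689352031 grip 2.9204591922461987 q [-0.028  0.087  1.684 -0.001  1.375  1.306]
```

Contact is at holder x of about −27 mm, which agrees with the −28 mm expected. I'll push back to a travel of about 0.053 m.

```bash

python3 -m pendant '[{"dp":[5,0,0],"dr":[0,0,0],"grip":1},{"dp":[5,0,0],"dr":[0,0,0],"grip":1},{"dp":[5,0,0],"dr":[0,0,0],"grip":1},{"dp":[5,0,0],"dr":[0,0,0],"grip":1},{"dp":[5,0,0],"dr":[0,0,0],"grip":1}]' | grep -E "posi|wrist"
for i in 1; do :; done
python3 -m pendant '[{"dp":[4,0,0],"dr":[0,0,0],"grip":1},{"dp":[4,0,0],"dr":[0,0,0],"grip":1},{"dp":[0,0,0],"dr":[0,0,0],"grip":1}]' | grep -E "posi|wrist"
python3 -m pendant '[{"dp":[4,0,0],"dr":[0,0,0],"grip":1},{"dp":[4,0,0],"dr":[0,0,0],"grip":1},{"dp":[0,0,0],"dr":[0,0,0],"grip":1}]' | grep -E "posi|wrist"
python3 -c "
from h import *
go(W((26,-2,50)),p[2])"
```

```text
position: [0.5318, 0.0476, 0.0514]
wrist_force: [-8.8, -1.7, 6.3]
position: [0.5377, 0.0491, 0.0514]
wrist_force: [-12.6, -2.3, 9.4]
position: [0.548, 0.0516, 0.0514]
wrist_force: [-5.0, -0.7, 3.3]
t 12.025 pos [0.548 0.052 0.051] holder mm [13.405 -2.054 51.374] yaw 0.23687029201302875 dp tot [12.601 -0.081  1.311] dz rot -0.0021471304262238033 F [-4.972 -0.659  3.259] open 0.000591895656406413 grip 2.7477807831019163 q [-0.009  0.173  1.587 -0.001  1.387  1.325]
```

The tooth was felt: the force peaked at about 13 N, then fell to 5 N at about 41 mm of travel. About 12 mm remains.

```bash

python3 -m pendant '[{"dp":[4,0,0],"dr":[0,0,0],"grip":1},{"dp":[4,0,0],"dr":[0,0,0],"grip":1},{"dp":[4,0,0],"dr":[0,0,0],"grip":1},{"dp":[1,0,0],"dr":[0,0,0],"grip":1},{"dp":[0,0,0],"dr":[0,0,0],"grip":1}]' | grep -E "posi|wrist"
python3 -m pendant '[{"dp":[0,0,0],"dr":[0,0,0],"grip":1},{"dp":[0,0,0],"dr":[0,0,0],"grip":1},{"dp":[0,0,0],"dr":[0,0,0],"grip":1},{"dp":[0,0,0],"dr":[0,0,0],"grip":1}]' | grep -E "posi|wrist"
python3 - <<'E'
from h import *
go(W((26,-2,50)),p[2])
g=grab_frame("scene")
im=g["color"].copy()
for t in (44,54,64): print(t,(proj(g,W((-4+t,35,90)))-[200,130])*5,(proj(g,W((-4+t,-35,90)))-[200,130])*5)
print((proj(g,legp(1.571,85))-[200,130])*5)
cv2.imwrite("pics/s3.png",cv2.resize(im[130:250,200:350],(750,600),interpolation=cv2.INTER_CUBIC))
E
```

```text
position: [0.559, 0.0543, 0.0514]
wrist_force: [-11.3, -1.9, 7.6]
position: [0.5589, 0.0543, 0.0514]
wrist_force: [-11.0, -2.2, 7.0]
t 13.15 pos [0.559 0.054 0.051] holder mm [24.665 -2.051 51.406] yaw 0.23690577136147292 dp tot [ 1.347 -0.053  1.394] dz rot -0.002111651077779636 F [-11.013  -2.193   7.006] open 0.0005043668900006246 grip 5.545514635741711 q [-0.003  0.2    1.556 -0.002  1.395  1.331]
44 [449.195 482.628] [355.72  407.143]
54 [434.564 493.115] [341.192 416.928]
64 [419.799 503.699] [326.536 426.799]
[167.469 271.007]
```

View pics/s3.png

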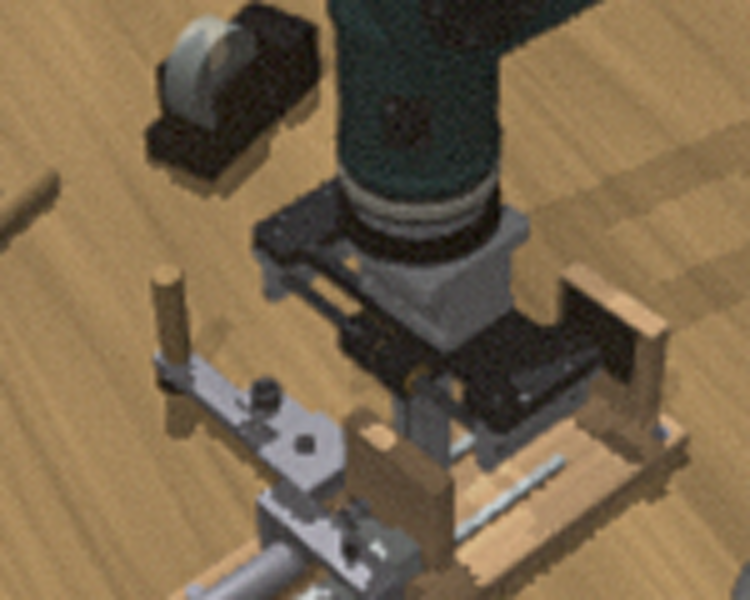

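The picture shows the jaw's top corners at about (345,412) and (450,480), which is a travel of about 51 mm. The peg is unchanged at (168,270), the force is steady at 11 N and the pose is still, so I'm handing in.

```bash
python3 -c "
from station import sign_off; print(sign_off())"
```

```text
the job is handed in; nothing more can be done
None
```

I handed the job in with the brace leg swung fully home (about 1.57 rad) and the sliding jaw held still at about 51 mm travel, past its ratchet tooth and short of the end stop; the loose objects were left alone.

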